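# Take the bayonet cover off a transmitter's air-filter pot

## Robot

A 6-joint arm with a two-finger parallel gripper is mounted at the origin on the work surface. World frame = base frame: x ahead of the robot, y to its left, z up, the work surface at z = 0. Lengths are in mm, angles in rad, forces in N, time in s.
With the tool pointing down it reaches from about 350 to 875 mm from the base axis. Payload 4.2 kg.
Tool frame: the origin (TCP) lies midway between the tips of the shut fingers; the grasp point (between the pads) lies 19 mm behind it (arm.grasp_offset is the distance from the TCP to the grasp point, in mm); z points along the fingers, y is the direction in which the jaws open and shut (so a half turn about z gives the same grasp; the last joint's range is limited). The gripper opens to 85 mm and grips with 20 to 120 N. Pads are 22 mm wide; open, the fingers measure 114 mm over their backs; the gripper's body (76 mm by 85 mm) begins 54 mm behind the grasp point. The pads swing forward as they close: fully open they stand 13 mm farther back than shut.
Start: joints at [1.485, 0.385, 0.008, 0, -1.194, -0.259], TCP at [211.222, 588.204, 231.312] pointing down, gripper open.
Joint ranges: [-3.14, 3.14], [-1.21, 2.06], [-1.07, 1.41], [-3.16, 2.05], [-2.99, -0.16], [-3.1, 3.1]. Speed limits (rad/s): [2.79, 2.79, 3.14, 3.14, 3.14, 3.14].

## Interface

Orientations are given as a unit quaternion [x, y, z, w].
In Python, from bench import arm gives the robot as it stands.
- The arm moves only by the tool move_arm, never from a script. Its argument "moves" is a list of rows, each an object with "gripper": the gripper's target within -1 to 1 (fully open at 1, half-way at 0, shut at -1); "xyz": the shift along the tool's x, y, z in cm, a list of three; "angular": the turn, a rotation vector about the tool's x, y, z in rad, a list of three. In form: [{"gripper": gripper, "xyz": [dx, dy, dz], "angular": [wx, wy, wz]}, ...]. A call has 1 to 10 rows; each row is the pose to reach, as a shift and turn from the pose commanded when the call began, along the tool's axes at that moment; what a row does not reach only later rows make up. A row lasts 1/8 s, in which the tool goes at most 62.5 mm and 10.7 degrees, less where a joint would pass 70% of its speed; a pose out of reach is approached as far as the arm can. A call with a gripper value outside its range is refused whole. The fingers move at their own pace and stop on an object; the grip force is fixed at half the most. Time passes only in rows, so rows that repeat a pose let the fingers close. It gives the time, the measured TCP pose, the force and the opening at its end, in the units of the state.
- arm.read_state(): the state, without advancing time (a new reading comes with each control period).
- arm.get_image(name): name is "scene" or "top" or "wrist"; returns (picture, depth): 420x560x3 uint8, blue, green, red; 420x560 float32, mm along the optical axis (not along the pixel's ray), 0 where there is no reading.
- arm.get_calibration(name): a dict with "camera_matrix" (3x3 intrinsics, pixels), "R" (3x3) and "t" (3): a world point X has camera coordinates R X + t. Camera axes: x right, y down, z forward; pixel columns grow to the right and rows downward; lengths in mm; the calibration is good to about 2 mm. A picture is of the moment at which its call begins: read the wrist's pose just before it. get_calibration takes no time and is no camera call; for the wrist camera it gives the pose at the moment of the call.
- arm.job_done(): hands the job in, once; it reports no verdict.
The state is a dict: "clock": time; "joints": joint angles; "joint_vel": joint speeds; "joint_efforts": joint torques, N m; "position": TCP position; "ee_rot": TCP orientation; "contact_force": force on the tool from outside, world axes, zero at the start; "wrist_torque": the same for the moment, N m; "gripper_width": finger opening in mm.
Only numpy, scipy, OpenCV 4.12 (cv2) and the standard library are available. Lean on these libraries where they do the work, as an engineer would, in place of code of your own. Each camera call takes 0.05 s, during which the arm holds its last target. There are 200 camera calls.

## Task

Take the cover off the air-filter pot on top of the grey transmitter unit so that the filter can be changed. It is a bayonet cover with a sprung element under it: press it down, turn it anticlockwise (seen from above) about a quarter turn until it meets its stop, and lift it straight off without wrenching it against its lugs. Set it down gently, right way up, flat on the floor of the empty steel parts tray, let go, and leave the meter, the carton and the spare filter standing where they are.

Things in the scene. Friction and masses are not known exactly. Their poses are not given: they have to be found in the camera images.
- cover: Round grey cast cover of the filter pot, 104 mm in diameter, 0.2 to 0.45 kg. Origin: centre of the open underside of its skirt; z is its axis (up), x runs along its grip. Skirt and top plate together are 44 mm high, with one straight grip bar on top. Three lugs inside the skirt hook under ledges on the pot, with 2 to 3 mm of play sideways. More than 60 N between cover and pot is wrenching.
- cover_grip (a point): Middle of the cover's grip bar, on the cover's axis, 62 mm above the cover's origin. The bar is 84 mm long (along x), 14 mm thick (along y) and stands 32 mm above the cover's top plate, to 76 mm above the cover's origin. z up.
- pot (a point): On the pot's axis, on top of its 120 mm flange, 148 mm above the underside of the unit. The sprung element pushes the cover up (about 6 N, 12 N fully down), which keeps its lugs in recesses of the pot's ledges. Locked, the cover's origin is 9 mm above this point. To free the lugs, press the cover down 6 mm at least; after 9 mm it sits firm on the flange. Keep it down while turning.
- pot_ledge (a point): On the pot's axis, at the top of the ledges, 34 mm above pot. The cover unlocks anticlockwise seen from above. The angle differs each time: lugs clear of the ledges after 62 to 88 degrees; about 6 degrees more and a hard stop is felt: there it lifts straight up. Let go part way, it stays put and may be gripped and pressed again. Lifted too soon, the lugs catch. Clear of the pot 30 mm above locked.
- case: Grey transmitter unit with a control panel on its -x face, fixed: 300 mm (x) by 260 mm (y) by 140 mm high. Origin: centre of its underside; z up. On its top stands the filter pot, whose upright axis is at x = -65 mm, y = 0; locked, the cover's origin is 157 mm above this origin. Behind the pot (x = +90 mm, y = 0) is a fixed blower motor dome, 92 mm in diameter, its top at 183 mm.
- tray: Empty open steel parts tray lying on the bench, fixed, 200 mm (x) by 180 mm (y), 32 mm high, walls 4 mm, floor 4 mm thick. Origin: centre of its underside; z up.
- meter: Bystander: black test meter, 150 x 130 x 75 mm, with a knob on top to 90 mm. Origin: centre of its underside.
- carton: Bystander: cardboard box standing on the bench, 75 x 75 x 120 mm. Origin: centre of its underside.
- spare: Bystander: new filter element standing on the bench, 60 mm in diameter, 98 mm high. Origin: centre of its underside.
Not all that is in view belongs to the job. Leave any pink look-alike of the cover alone.

How it is judged:
By the outcome, as a careful person would: the job done as asked, in the order asked, and still so for the second after the job is handed in, with the robot touching nothing.
It also fails if it takes over 58 s, if anything falls off the work surface, if the arm or the gripper's body presses on something with over 40 N, if the wrist force passes 120 N, or if a joint passes its speed limit or range.

## Working session

There is one attempt and no reset: what is moved stays moved. The work goes in short steps, Python scripts to look and compute and a tool call to move; the robot and the scene stay as the last step left them, time stands still between calls to the robot, and variables do not carry over. Pictures are saved under pics/ and viewed, about 8 in all and at most 12, crops included, and the job is handed in when it is done.

Besides the shell and the picture viewer there is one more tool, called after "Emit:" by a JSON object that holds its "name" and its "arguments", one argument or row to a line. move_arm: Moves the arm, as the interface text tells. Its arguments: {"type":"object","properties":{"moves":{"type":"array","items":{"type":"object","properties":{"gripper":{"type":"number"},"xyz":{"type":"array","items":{"type":"number"}},"angular":{"type":"array","items":{"type":"number"}}}}}},"required":["moves"]}

```bash
mkdir -p pics
cat > h.py <<'E'
import numpy as np,cv2
from bench import arm
def grab(n,f=None):
    c=arm.get_calibration(n);im,d=arm.get_image(n)
    if f: cv2.imwrite('pics/'+f,im)
    np.savez(''+n+'.npz',im=im,d=d,K=c['camera_matrix'],R=c['R'],t=c['t'])
    return im,d
def cloud(n):
    z=np.load(''+n+'.npz');K,R,t,d=z['K'],z['R'],np.array(z['t']).ravel(),z['d']
    v,u=np.mgrid[:d.shape[0],:d.shape[1]]
    C=np.stack([(u-K[0,2])/K[0,0]*d,(v-K[1,2])/K[1,1]*d,d],-1)
    P=(C-t)@R; P[d==0]=np.nan
    return P,z['im']
E
python3 - <<'E'
from h import *
print(arm.read_state())
a,_=grab('scene');b,_=grab('top')
cv2.imwrite('pics/s1.png',a);cv2.imwrite('pics/t1.png',b)
E
```

```text
{'clock': 0.0, 'joints': array([ 1.48459334e+00,  3.85544158e-01,  6.61706319e-03, -5.01429106e-04,
       -1.19398506e+00, -2.58583079e-01]), 'joint_vel': array([ 3.91995727e-04,  5.89866533e-04,  6.70747734e-04,  1.38366260e-05,
       -9.79172482e-04,  2.55494168e-04]), 'joint_efforts': array([ 7.00911660e-04, -3.92284012e+01,  1.88402045e+01,  4.18611377e+00,
       -4.59689458e-03, -1.13469063e-06]), 'position': array([211.04094701, 587.66937032, 230.22527108]), 'ee_rot': array([ 9.85160637e-01, -1.71631425e-01, -1.41093655e-04,  1.07404549e-03]), 'contact_force': array([-0.00785327, -0.74868191,  0.25632341]), 'wrist_torque': array([ 0.00741983,  0.01366184, -0.06056523]), 'gripper_width': 85.9077246816483}
```

View pics/s1.png

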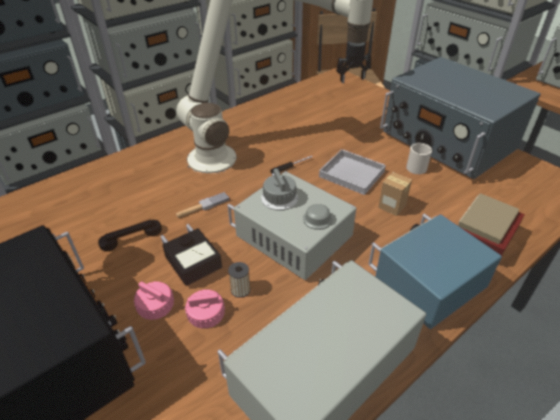

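View pics/t1.png

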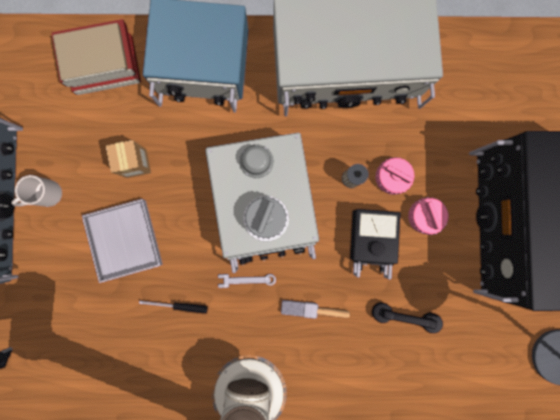

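The scene view shows the grey unit with the cover at about (280,188) and the tray at (352,170). In the top view the cover is at (265,217), the tray at (122,240), the carton at (123,157), the meter at (376,238) and the spare at (356,175). The pink decoys are well to the right.

Run:
```python
from h import *
for n in ['top','scene']:
    P,im=cloud(n); x,y,z=P[...,0],P[...,1],P[...,2]
    print(n)
    if n=='top':
        for nm,(u,v) in dict(cover=(265,217),dome=(257,160),tray=(122,240),carton=(123,157),case=(235,200)).items(): print(nm,P[v,u].round(0))
        dc=P[217,265]
    near=np.hypot(x-dc[0],y-dc[1])<75
    for lo,hi,nm in [(222,245,'bar'),(192,206,'plate')]:
        m=near&(z>lo)&(z<hi); q=P[m][:,:2]; 
        if len(q)<10: print(nm,len(q)); continue
        r=cv2.minAreaRect(q.astype(np.float32)); print(nm,len(q),q.mean(0).round(1),np.median(P[m][:,2]).round(1),r)
    m=(z>130)&(z<146)&(np.hypot(x-dc[0],y-dc[1])<300); q=P[m][:,:2].astype(np.float32); print('case',cv2.minAreaRect(q),np.median(z[m]))
    m=(z>24)&(z<42)&(np.abs(y-P[240,122][1] if n=='top' else y-T[1])<170)
    if n=='top': T=P[240,122]
    m=(z>22)&(z<42)&(np.hypot(x-T[0],y-T[1])<145); q=P[m][:,:2].astype(np.float32); print('tray',len(q),cv2.minAreaRect(q),np.median(z[m]))
```

```text
top
cover [509. -52. 233.]
dome [657. -31. 185.]
tray [450. 375.   7.]
carton [677. 335. 121.]
case [558.  29. 140.]
bar 195 [508.5 -51.7] 231.7 ((508.4909973144531, -51.51221466064453), (13.724793434143066, 82.3223876953125), 68.16963195800781)
plate 1073 [507.8 -51.6] 200.4 ((508.790283203125, -51.427642822265625), (102.9080810546875, 102.1771011352539), 20.238039016723633)
case ((570.16796875, -40.927978515625), (306.30078125, 260.4247131347656), 9.40408992767334) 139.53955871991656
tray 529 ((448.3978576660156, 371.5863037109375), (200.03134155273438, 182.1083984375), 15.741327285766602) 30.542197356924685
scene
bar 90 [515.4 -58.7] 230.1 ((510.04608154296875, -55.054019927978516), (13.750368118286133, 87.33229064941406), 67.00553131103516)
plate 447 [518.1 -61.5] 199.0 ((513.1820678710938, -57.6197509765625), (105.40266418457031, 102.64652252197266), 68.80883026123047)
case ((575.042724609375, -44.82368469238281), (301.35687255859375, 262.69549560546875), 9.500171661376953) 138.51093783906515
tray 313 ((450.25927734375, 367.6500549316406), (205.3721466064453, 193.73992919921875), 16.605106353759766) 27.12095606540965
```

Emit:
{"name": "move_arm", "arguments": {
  "moves": [
    {"gripper": 1,"xyz": [5,5,-4],"angular": [0,0,0]},
    {"gripper": 1,"xyz": [9.5,9.5,-8],"angular": [0,0,0]},
    {"gripper": 1,"xyz": [14,14,-9],"angular": [0,0,0]},
    {"gripper": 1,"xyz": [18.4,18.4,-9],"angular": [0,0,0]},
    {"gripper": 1,"xyz": [22.8,22.8,-9],"angular": [0,0,0]},
    {"gripper": 1,"xyz": [27.2,27.2,-9],"angular": [0,0,0]},
    {"gripper": 1,"xyz": [31.6,31.6,-9],"angular": [0,0,0]},
    {"gripper": 1,"xyz": [36,36,-9],"angular": [0,0,0]},
    {"gripper": 1,"xyz": [40.4,40.4,-9],"angular": [0,0,0]},
    {"gripper": 1,"xyz": [44.8,45,-9],"angular": [0,0,0.038]}
  ]
}}

```text
clock: 1.35
position: [468.6, 38.8, 321.2]
ee_rot: [0.982, -0.191, -0.0, -0.0]
contact_force: [0.5, 0.8, -0.5]
gripper_width: 85.2
```

Emit:
{"name": "move_arm", "arguments": {
  "moves": [
    {"gripper": 1,"xyz": [4.6,5.4,0],"angular": [0,0,0]},
    {"gripper": 1,"xyz": [4.6,5.4,0],"angular": [0,0,0]},
    {"gripper": 1,"xyz": [4.6,5.4,0],"angular": [0,0,0]}
  ]
}}

```text
clock: 1.72
position: [490.6, -26.9, 320.7]
ee_rot: [0.982, -0.191, -0.001, 0.0]
contact_force: [-0.1, 0.3, 0.5]
gripper_width: 85.4
```

Run:
```python
from h import *
s=arm.read_state();print(s['clock'],s['position'],s['ee_rot'],s['joints'],s['contact_force'])
grab('wrist','w1.png')
P,im=cloud('wrist'); x,y,z=P[...,0],P[...,1],P[...,2]
near=np.hypot(x-508,y+52)<75
for lo,hi,nm in [(222,245,'bar'),(192,206,'plate')]:
    m=near&(z>lo)&(z<hi);q=P[m][:,:2].astype(np.float32)
    print(nm,len(q),q.mean(0) if len(q) else 0,cv2.minAreaRect(q) if len(q)>5 else 0,np.median(z[m]))
```

```text
1.725 [490.58447736 -26.92702339 320.74371421] [ 9.81580274e-01 -1.91049249e-01 -5.86240052e-04  7.95719467e-05] [ 2.76189291e-01  9.97713939e-02 -1.49813530e-01 -3.99618839e-04
 -1.32232946e+00  9.10243510e-01] [-0.09236471  0.27544626  0.48217063]
bar 2044 [512.4232   -53.108856] ((509.81317138671875, -52.46149444580078), (14.157848358154297, 82.93827056884766), 67.7502670288086) 232.23536065365653
plate 8970 [513.90454 -53.26542] ((510.4605712890625, -51.58148193359375), (104.5909652709961, 104.71991729736328), 83.88893127441406) 200.66798487604004
```

View pics/w1.png

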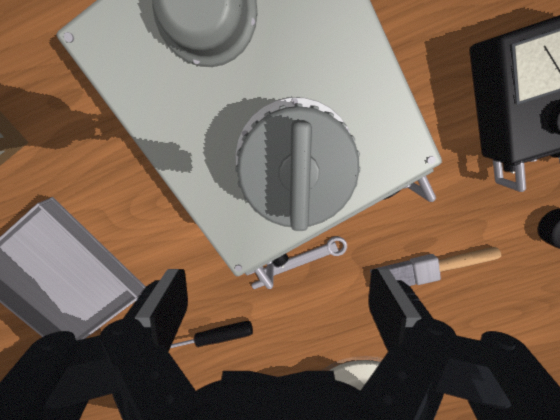

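The wrist view shows the cover at (298,165) with its bar running up and down the image, parallel to the jaws' open sides. The bar centre is about (509.5,-52), its top is at 232 and its yaw is -22°, which agrees with the top camera.

Emit:
{"name": "move_arm", "arguments": {
  "moves": [
    {"gripper": 1,"xyz": [2.7,1.6,2],"angular": [0,0,0]},
    {"gripper": 1,"xyz": [2.7,1.6,5],"angular": [0,0,0]},
    {"gripper": 1,"xyz": [2.7,1.6,8],"angular": [0,0,0]},
    {"gripper": 1,"xyz": [2.7,1.6,10],"angular": [0,0,0]},
    {"gripper": 1,"xyz": [2.7,1.6,11.5],"angular": [0,0,0]},
    {"gripper": 1,"xyz": [2.7,1.6,11.5],"angular": [0,0,0]},
    {"gripper": 1,"xyz": [2.7,1.6,11.5],"angular": [0,0,0]}
  ]
}}

```text
clock: 2.65
position: [510.5, -50.9, 207.3]
ee_rot: [0.982, -0.19, 0.001, -0.0]
contact_force: [0.5, 0.8, -0.3]
gripper_width: 85.4
```

Emit:
{"name": "move_arm", "arguments": {
  "moves": [
    {"gripper": 1,"xyz": [0,0.1,0.1],"angular": [0,0,0]},
    {"gripper": -1,"xyz": [0,0.1,0.1],"angular": [0,0,0]},
    {"gripper": -1,"xyz": [0,0.1,0.1],"angular": [0,0,0]},
    {"gripper": -1,"xyz": [0,0.1,0.1],"angular": [0,0,0]},
    {"gripper": -1,"xyz": [0,0.1,0.1],"angular": [0,0,0]},
    {"gripper": -1,"xyz": [0,0.1,0.1],"angular": [0,0,0]},
    {"gripper": -1,"xyz": [0,0.1,0.1],"angular": [0,0,0]},
    {"gripper": -1,"xyz": [0,0.1,0.1],"angular": [0,0,0]}
  ]
}}

```text
clock: 3.65
position: [509.4, -52.5, 205.5]
ee_rot: [0.982, -0.19, 0.0, 0.0]
contact_force: [-1.4, -1.4, 2.0]
gripper_width: 12.9
```

Emit:
{"name": "move_arm", "arguments": {
  "moves": [
    {"gripper": -1,"xyz": [0,0,0.3],"angular": [0,0,0]},
    {"gripper": -1,"xyz": [0,0,0.6],"angular": [0,0,0]},
    {"gripper": -1,"xyz": [0,0,0.8],"angular": [0,0,0]},
    {"gripper": -1,"xyz": [0,0,0.8],"angular": [0,0,0]}
  ]
}}

```text
clock: 4.15
position: [509.5, -52.5, 198.0]
ee_rot: [0.982, -0.19, 0.0, 0.0]
contact_force: [-2.6, -0.7, 8.2]
gripper_width: 13.1
```

Emit:
{"name": "move_arm", "arguments": {
  "moves": [
    {"gripper": -1,"xyz": [0,0,0.08],"angular": [0,0,0]},
    {"gripper": -1,"xyz": [0,0,0.08],"angular": [0,0,-0.05]},
    {"gripper": -1,"xyz": [0,0,0.08],"angular": [0,0,-0.15]},
    {"gripper": -1,"xyz": [0,0,0.08],"angular": [0,0,-0.25]},
    {"gripper": -1,"xyz": [0,0,0.08],"angular": [0,0,-0.35]},
    {"gripper": -1,"xyz": [0,0,0.08],"angular": [0,0,-0.35]}
  ]
}}

```text
clock: 4.9
position: [510.9, -52.1, 197.9]
ee_rot: [1.0, -0.016, 0.002, -0.0]
contact_force: [-0.9, 1.1, 7.0]
gripper_width: 12.8
```

```bash
cat > st.py <<'E'
from h import *
from scipy.spatial.transform import Rotation as Ro
s=arm.read_state();x=Ro.from_quat(s['ee_rot']).as_matrix()[:,0]
print(s['clock'],s['position'].round(1),'yaw',np.degrees(np.arctan2(x[1],x[0])).round(2),s['contact_force'].round(1),s['wrist_torque'].round(2),s['gripper_width'].round(1),'q',s['joints'].round(2))
E
python3 st.py
```

```text
Traceback (most recent call last):
  File "st.py", line 4, in <module>
    print(s['clock'],s['position'].round(1),'yaw',np.degrees(np.arctan2(x[1],x[0])).round(2),s['contact_force'].round(1),s['wrist_torque'].round(2),s['gripper_width'].round(1),'q',s['joints'].round(2))
                                                                                                                                                    ^^^^^^^^^^^^^^^^^^^^^^^^
AttributeError: 'float' object has no attribute 'round'
```

Emit:
{"name": "move_arm", "arguments": {
  "moves": [
    {"gripper": -1,"xyz": [0,0,0.05],"angular": [0,0,-0.12]},
    {"gripper": -1,"xyz": [0,0,0.05],"angular": [0,0,-0.24]},
    {"gripper": -1,"xyz": [0,0,0.05],"angular": [0,0,-0.36]},
    {"gripper": -1,"xyz": [0,0,0.05],"angular": [0,0,-0.48]},
    {"gripper": -1,"xyz": [0,0,0.05],"angular": [0,0,-0.6]},
    {"gripper": -1,"xyz": [0,0,0.05],"angular": [0,0,-0.6]}
  ]
}}

```text
clock: 5.65
position: [510.9, -52.1, 197.5]
ee_rot: [0.96, 0.281, 0.002, 0.0]
contact_force: [-2.2, 0.7, 8.0]
gripper_width: 13.4
```

```bash
sed -i "s/s\['gripper_width'\].round(1)/round(s['gripper_width'],1)/" st.py
python3 st.py
python3 - <<'E'
from h import *
im,_=grab('wrist','w2.png')
E
```

```text
5.65 [510.9 -52.1 197.5] yaw 32.59 [-2.2  0.7  8. ] [0.23 0.43 0.05] 13.4 q [ 0.22  0.22 -0.32  0.   -1.03  1.92]
```

View pics/w2.png

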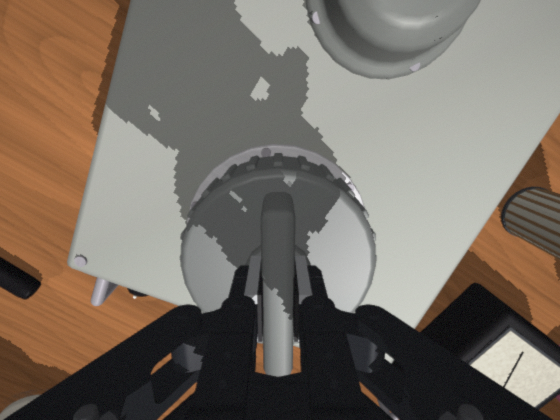

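The bar at (280,280) has turned with the gripper, which has gone 54.6° so far, and the jaws hold it squarely. I'll creep towards the stop from here.

Emit:
{"name": "move_arm", "arguments": {
  "moves": [
    {"gripper": -1,"xyz": [0,0,0],"angular": [0,0,-0.07]},
    {"gripper": -1,"xyz": [0,0,0],"angular": [0,0,-0.14]},
    {"gripper": -1,"xyz": [0,0,0],"angular": [0,0,-0.21]},
    {"gripper": -1,"xyz": [0,0,0],"angular": [0,0,-0.21]}
  ]
}}

```text
clock: 6.2
position: [510.8, -52.0, 197.4]
ee_rot: [0.925, 0.379, 0.002, 0.001]
contact_force: [-1.2, 0.6, 7.5]
gripper_width: 12.8
```

```bash
python3 st.py
```

```text
6.2 [510.8 -52.  197.4] yaw 44.6 [-1.2  0.6  7.5] [ 0.31  0.52 -0.02] 12.8 q [ 0.22  0.22 -0.32  0.   -1.03  2.13]
```

Emit:
{"name": "move_arm", "arguments": {
  "moves": [
    {"gripper": -1,"xyz": [0,0,0],"angular": [0,0,-0.05]},
    {"gripper": -1,"xyz": [0,0,0],"angular": [0,0,-0.1]},
    {"gripper": -1,"xyz": [0,0,0],"angular": [0,0,-0.1]}
  ]
}}

```text
clock: 6.58
position: [510.1, -52.3, 197.4]
ee_rot: [0.905, 0.425, 0.001, 0.001]
contact_force: [-2.1, 0.1, 9.5]
gripper_width: 12.8
```

```bash
python3 st.py
```

```text
6.575 [510.1 -52.3 197.4] yaw 50.26 [-2.1  0.1  9.5] [ 0.08  0.9  -0.22] 12.8 q [ 0.22  0.22 -0.32  0.   -1.03  2.23]
```

Emit:
{"name": "move_arm", "arguments": {
  "moves": [
    {"gripper": -1,"xyz": [0,0,0],"angular": [0,0,-0.03]},
    {"gripper": -1,"xyz": [0,0,0],"angular": [0,0,-0.06]},
    {"gripper": -1,"xyz": [0,0,0],"angular": [0,0,-0.06]}
  ]
}}

```text
clock: 6.95
position: [509.3, -52.6, 197.4]
ee_rot: [0.893, 0.449, 0.0, -0.0]
contact_force: [-3.7, 0.4, 9.7]
gripper_width: 13.3
```

```bash
python3 st.py
```

```text
6.95 [509.3 -52.6 197.4] yaw 53.42 [-3.7  0.4  9.7] [-0.09  1.37 -1.33] 13.3 q [ 0.21  0.22 -0.32 -0.   -1.03  2.29]
```

Emit:
{"name": "move_arm", "arguments": {
  "moves": [
    {"gripper": -1,"xyz": [0,0,0],"angular": [0,0,-0.02]},
    {"gripper": -1,"xyz": [0,0,0],"angular": [0,0,-0.02]}
  ]
}}

```text
clock: 7.2
position: [509.3, -52.6, 197.4]
ee_rot: [0.889, 0.458, 0.0, -0.0]
contact_force: [-3.9, 0.3, 11.9]
gripper_width: 12.8
```

```bash
python3 st.py
```

```text
7.2 [509.3 -52.6 197.4] yaw 54.46 [-3.9  0.3 11.9] [-0.04  1.39 -1.77] 12.8 q [ 0.21  0.22 -0.32 -0.   -1.03  2.31]
```

Torque rises steeply at about 76°, so that is the stop. I'll back off slightly to unload it, then lift gently.

Emit:
{"name": "move_arm", "arguments": {
  "moves": [
    {"gripper": -1,"xyz": [0,0,0],"angular": [0,0,0.03]},
    {"gripper": -1,"xyz": [0,0,-0.3],"angular": [0,0,0.03]},
    {"gripper": -1,"xyz": [0,0,-0.7],"angular": [0,0,0.03]},
    {"gripper": -1,"xyz": [0,0,-1.1],"angular": [0,0,0.03]},
    {"gripper": -1,"xyz": [0,0,-1.1],"angular": [0,0,0.03]}
  ]
}}

```text
clock: 7.82
position: [509.0, -52.6, 206.5]
ee_rot: [0.895, 0.447, -0.001, -0.0]
contact_force: [0.9, -2.7, -5.2]
gripper_width: 12.9
```

```bash
python3 st.py
```

```text
7.825 [509.  -52.6 206.5] yaw 53.07 [ 0.9 -2.7 -5.2] [-1.09 -0.06 -1.11] 12.9 q [ 0.21  0.21 -0.3  -0.   -1.06  2.28]
```

Emit:
{"name": "move_arm", "arguments": {
  "moves": [
    {"gripper": -1,"xyz": [0,0,0],"angular": [0,0,0.02]},
    {"gripper": -1,"xyz": [0,0,-0.15],"angular": [0,0,0.02]},
    {"gripper": -1,"xyz": [0,0,-0.15],"angular": [0,0,0.02]}
  ]
}}

```text
clock: 8.2
position: [509.0, -52.5, 208.5]
ee_rot: [0.899, 0.439, -0.001, -0.0]
contact_force: [-1.0, -3.6, -3.5]
gripper_width: 13.2
```

```bash
python3 st.py
```

```text
8.2 [509.  -52.5 208.5] yaw 52.03 [-1.  -3.6 -3.5] [-1.2   0.42 -0.53] 13.2 q [ 0.22  0.21 -0.3   0.   -1.06  2.26]
```

Emit:
{"name": "move_arm", "arguments": {
  "moves": [
    {"gripper": -1,"xyz": [0,0,-0.4],"angular": [0,0,0]},
    {"gripper": -1,"xyz": [0,0,-0.8],"angular": [0,0,0]},
    {"gripper": -1,"xyz": [0,0,-0.8],"angular": [0,0,0]}
  ]
}}

```text
clock: 8.57
position: [509.1, -52.3, 217.0]
ee_rot: [0.899, 0.439, -0.0, -0.0]
contact_force: [-2.7, -3.0, -2.5]
gripper_width: 12.8
```

```bash
python3 st.py
```

```text
8.575 [509.1 -52.3 217. ] yaw 52.02 [-2.7 -3.  -2.5] [-0.93  0.94 -0.36] 12.8 q [ 0.22  0.2  -0.29  0.   -1.08  2.26]
```

Free. I'll continue straight up.

Emit:
{"name": "move_arm", "arguments": {
  "moves": [
    {"gripper": -1,"xyz": [0,0,-0.6],"angular": [0,0,0]},
    {"gripper": -1,"xyz": [0,0,-1.2],"angular": [0,0,0]},
    {"gripper": -1,"xyz": [0,0,-1.8],"angular": [0,0,0]},
    {"gripper": -1,"xyz": [0,0,-2.8],"angular": [0,0,0]},
    {"gripper": -1,"xyz": [0,0,-4],"angular": [0,0,0]},
    {"gripper": -1,"xyz": [0,0,-6],"angular": [0,0,0]},
    {"gripper": -1,"xyz": [0,0,-8],"angular": [0,0,0]},
    {"gripper": -1,"xyz": [0,0,-8],"angular": [0,0,0]}
  ]
}}

```text
clock: 9.57
position: [510.6, -52.2, 298.7]
ee_rot: [0.899, 0.438, 0.002, 0.001]
contact_force: [-0.1, -0.5, -3.4]
gripper_width: 12.9
```

```bash
python3 st.py
python3 - <<'E'
from h import *
im,_=grab('scene');cv2.imwrite('pics/s2.png',cv2.resize(im[90:290,180:440],None,fx=2.5,fy=2.5))
grab('top');P,im=cloud('top');x,y,z=P[...,0],P[...,1],P[...,2]
m=(z>20)&(z<45)&(np.hypot(x-450,y-370)<145);print(cv2.minAreaRect(P[m][:,:2].astype(np.float32)))
E
```

```text
9.575 [510.6 -52.2 298.7] yaw 51.99 [-0.1 -0.5 -3.4] [ 0.03  0.05 -0.05] 12.9 q [ 0.21  0.15 -0.15  0.   -1.27  2.26]
((448.36309814453125, 372.2120361328125), (200.1300506591797, 181.6111297607422), 15.52517032623291)
```

View pics/s2.png

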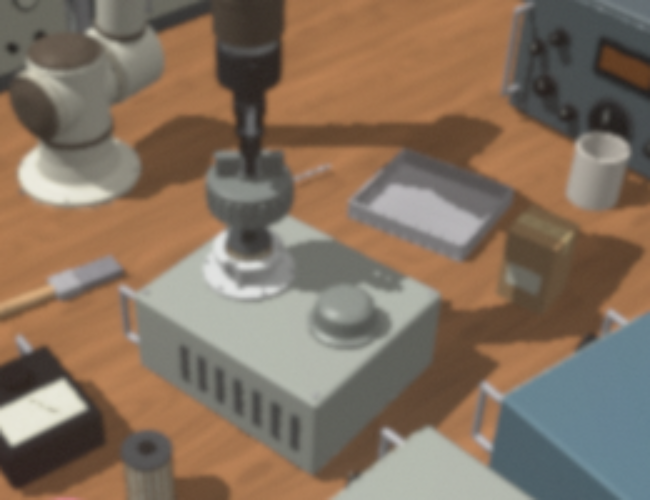

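The scene crop shows the cover held level and clear above the pot at (250,190), with the tray at (430,205). Carrying it over now.

Emit:
{"name": "move_arm", "arguments": {
  "moves": [
    {"gripper": -1,"xyz": [1.5,-1.6,0],"angular": [0,0,0]},
    {"gripper": -1,"xyz": [4.5,-4.7,0],"angular": [0,0,0]},
    {"gripper": -1,"xyz": [8,-8.4,0],"angular": [0,0,0]},
    {"gripper": -1,"xyz": [12,-12.5,0],"angular": [0,0,0]},
    {"gripper": -1,"xyz": [16,-16.7,0],"angular": [0,0,0]},
    {"gripper": -1,"xyz": [20,-20.9,0],"angular": [0,0,0]},
    {"gripper": -1,"xyz": [24,-25.1,0],"angular": [0,0,0]},
    {"gripper": -1,"xyz": [27.5,-28.8,0],"angular": [0,0,0]},
    {"gripper": -1,"xyz": [29.5,-30.9,0],"angular": [0,0,0]},
    {"gripper": -1,"xyz": [29.5,-30.9,0],"angular": [0,0,0]}
  ]
}}

```text
clock: 10.92
position: [447.1, 371.7, 294.8]
ee_rot: [0.898, 0.439, -0.001, 0.001]
contact_force: [0.2, -0.4, -2.5]
gripper_width: 13.0
```

Emit:
{"name": "move_arm", "arguments": {
  "moves": [
    {"gripper": -1,"xyz": [0,0,4],"angular": [0,0,0]},
    {"gripper": -1,"xyz": [0,0,8],"angular": [0,0,0]},
    {"gripper": -1,"xyz": [0,0,12],"angular": [0,0,0]},
    {"gripper": -1,"xyz": [0,0,16],"angular": [0,0,0]},
    {"gripper": -1,"xyz": [0,0,18],"angular": [0,0,0]},
    {"gripper": -1,"xyz": [0,0,18],"angular": [0,0,0]},
    {"gripper": -1,"xyz": [0,0,18],"angular": [0,0,0]}
  ]
}}

```text
clock: 11.8
position: [448.7, 370.3, 117.7]
ee_rot: [0.899, 0.438, 0.001, -0.0]
contact_force: [0.6, 0.1, -2.6]
gripper_width: 12.9
```

```bash
python3 st.py
python3 - <<'E'
from h import *
grab('wrist','w3.png')
P,im=cloud('wrist');z=P[...,2]
near=np.hypot(P[...,0]-449,P[...,1]-371)<60
m=near&(z>40)&(z<140);print(np.percentile(z[m],[5,50,95]))
E
```

```text
11.8 [448.7 370.3 117.7] yaw 51.95 [ 0.6  0.1 -2.6] [-0.02 -0.04  0.06] 12.9 q [ 0.97  0.42 -0.25  0.   -0.9   1.51]
[ 98.19296233 112.73893871 127.90558954]
```

View pics/w3.png

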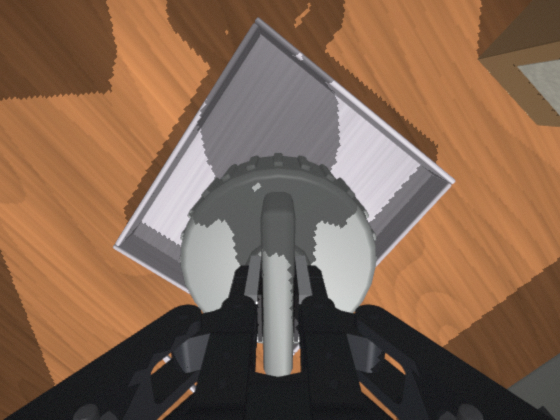

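The cover (280,240) hangs level inside the tray outline (corners at about (258,20), (450,180) and (118,247)). Its plate height puts the TCP 49 mm above the cover's origin, so I expect contact at a TCP height of about 53.

Emit:
{"name": "move_arm", "arguments": {
  "moves": [
    {"gripper": -1,"xyz": [0,0,2],"angular": [0,0,0]},
    {"gripper": -1,"xyz": [0,0,4],"angular": [0,0,0]},
    {"gripper": -1,"xyz": [0,0,5],"angular": [0,0,0]},
    {"gripper": -1,"xyz": [0,0,5.7],"angular": [0,0,0]},
    {"gripper": -1,"xyz": [0,0,6.0],"angular": [0,0,0]},
    {"gripper": -1,"xyz": [0,0,6.0],"angular": [0,0,0]}
  ]
}}

```text
clock: 12.6
position: [448.0, 370.6, 56.9]
ee_rot: [0.899, 0.438, 0.0, -0.0]
contact_force: [-0.3, 0.2, -2.7]
gripper_width: 12.9
```

Emit:
{"name": "move_arm", "arguments": {
  "moves": [
    {"gripper": -1,"xyz": [0,0,0.15],"angular": [0,0,0]},
    {"gripper": -1,"xyz": [0,0,0.3],"angular": [0,0,0]},
    {"gripper": -1,"xyz": [0,0,0.3],"angular": [0,0,0]}
  ]
}}

```text
clock: 12.98
position: [447.7, 370.3, 53.5]
ee_rot: [0.899, 0.438, -0.0, 0.0]
contact_force: [-0.7, 0.4, -2.9]
gripper_width: 13.5
```

Emit:
{"name": "move_arm", "arguments": {
  "moves": [
    {"gripper": -1,"xyz": [0,0,0.1],"angular": [0,0,0]},
    {"gripper": -1,"xyz": [0,0,0.1],"angular": [0,0,0]}
  ]
}}

```text
clock: 13.22
position: [447.9, 370.5, 52.8]
ee_rot: [0.899, 0.438, 0.0, -0.0]
contact_force: [0.4, 0.2, -1.0]
gripper_width: 12.8
```

Emit:
{"name": "move_arm", "arguments": {
  "moves": [
    {"gripper": -1,"xyz": [0,0,0.05],"angular": [0,0,0]},
    {"gripper": -1,"xyz": [0,0,0.1],"angular": [0,0,0]},
    {"gripper": -1,"xyz": [0,0,0.1],"angular": [0,0,0]}
  ]
}}

```text
clock: 13.6
position: [448.1, 370.5, 52.6]
ee_rot: [0.899, 0.438, 0.0, -0.0]
contact_force: [-0.6, -1.7, 4.8]
gripper_width: 12.7
```

Seated on the floor: the force has gone to +4.8 N. Releasing and withdrawing straight up.

Emit:
{"name": "move_arm", "arguments": {
  "moves": [
    {"gripper": 0,"xyz": [0,0,0],"angular": [0,0,0]},
    {"gripper": 0,"xyz": [0,0,0],"angular": [0,0,0]},
    {"gripper": 0.5,"xyz": [0,0,0],"angular": [0,0,0]},
    {"gripper": 0.5,"xyz": [0,0,0],"angular": [0,0,0]},
    {"gripper": 0.5,"xyz": [0,0,-1],"angular": [0,0,0]},
    {"gripper": 0.5,"xyz": [0,0,-3],"angular": [0,0,0]},
    {"gripper": 0.5,"xyz": [0,0,-7],"angular": [0,0,0]},
    {"gripper": 0.5,"xyz": [0,0,-12],"angular": [0,0,0]},
    {"gripper": 0.5,"xyz": [0,0,-18],"angular": [0,0,0]},
    {"gripper": 0.5,"xyz": [0,0,-18],"angular": [0,0,0]}
  ]
}}

```text
clock: 14.85
position: [449.9, 372.5, 238.6]
ee_rot: [0.899, 0.439, 0.006, -0.003]
contact_force: [0.6, -1.2, -0.8]
gripper_width: 64.5
```

```bash
python3 st.py
python3 - <<'E'
from h import *
grab('wrist','w4.png')
P,im=cloud('wrist');x,y,z=P[...,0],P[...,1],P[...,2]
m=(np.hypot(x-448,y-370)<56)&(z>43)&(z<53);q=P[m]
A=np.c_[q[:,:2]-[448,370],np.ones(len(q))];print('plate z, tilt',np.median(q[:,2]),np.linalg.lstsq(A,q[:,2],rcond=None)[0])
print(cv2.minAreaRect(q[:,:2].astype(np.float32)))
E
```

```text
14.85 [449.9 372.5 238.6] yaw 52.02 [ 0.6 -1.2 -0.8] [-0.02  0.02 -0.05] 64.5 q [ 0.97  0.3  -0.1   0.   -1.16  1.51]
plate z, tilt 47.6394123504009 [-1.39962827e-03 -2.03749978e-03  4.75759836e+01]
((448.3362121582031, 371.3160400390625), (101.79237365722656, 102.64872741699219), 52.379310607910156)
```

View pics/w4.png

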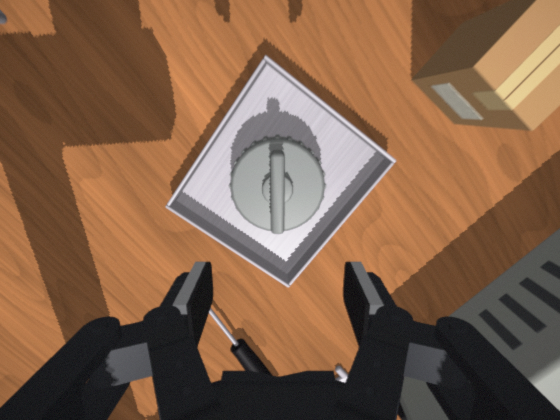

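The cover stands upright and centred in the tray at (278,185). Its plate is at 47.6 mm (48 expected) with no tilt, and the gripper is clear. Handing in.

```bash
python3 -c "
from bench import arm
print(arm.job_done())"
```

```text
the job is handed in; nothing more can be done
None
```

The cover is off the filter pot and standing right way up on the floor of the parts tray, released, with the job handed in at about 15 s.

- **Unlocking:** I pressed the cover down about 8 mm and turned it anticlockwise about 76°, until the torque rose steeply at the stop (about 1.8 N m). I then backed off roughly 3° to take the load off.
- **Lifting:** It came straight up, and no force I read was above about 12 N. For the first centimetre or so there was a side force of about 3–4 N and a moment of about 1 N m. Both were gone once it was clear of the pot.
- **Placing:** I lowered it until the tray floor pushed back with about 5 N, then let go and rose straight up.

**Last checks:** The wrist camera put the cover's top plate at 47.6 mm (48 mm expected), with tilt under 0.2°. It was within about 1 mm of the tray centre, and the gripper was empty and well clear. I did not measure the meter, carton and spare filter again at the end. The arm stayed clear of them throughout, and they looked undisturbed in the picture taken mid-job. No checks failed or disagreed.

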